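Clear the plaster flakes and refit the hob knob, keeping it pressed

ROBOT

A 7-joint arm with a two-finger parallel gripper is mounted at the origin on the work surface. World frame = base frame: x ahead of the robot, y to its left, z up, the work surface at z = 0. Lengths are in m, angles in rad, forces in N, time in s.
With the tool pointing down it reaches from about 0.425 to 1.025 m from the base axis. Payload 3.6 kg.
Tool frame: the origin (TCP) lies at the very end of the fingers, on their centre line; the grasp point (between the pads) lies 19 mm behind it; z points along the fingers, y is the line along which they close (so a half turn about z gives the same grasp; the last joint's range is limited). The gripper opens to 85 mm and grips with 20 to 120 N. Pads are 22 mm wide; open, the fingers measure 114 mm over their backs; the gripper's body (76 mm by 85 mm) begins 54 mm behind the grasp point. The pads swing forward as they close: fully open they stand 13 mm farther back than shut.
Start: joints at [1.054, 0.591, 0.048, 1.609, -0.033, 0.943, -0.034], TCP at [0.297, -0.661, 0.231] pointing down, gripper open.
Joint ranges: [-2.69, 2.69], [-0.47, 2.24], [-1.27, 1.36], [0.19, 2.51], [-1.53, 4.68], [0.08, 2.07], [-3.09, 3.09]. Speed limits (rad/s): [2.57, 2.57, 3.14, 3.14, 3.14, 3.14, 3.14].

INTERFACE

Orientations are given as a rotation vector (axis times angle).
In Python, from workcell import ctrl gives the robot as it stands.
- The arm moves only by the shell command python3 -m pendant 'ROWS'. ROWS is JSON, one flat list of numbers, 7 for each row, row after row: the gripper command: -1 is fully open, 1 is shut, values between are in proportion, then the shift along the tool's x, y, z in cm, then the turn, a rotation vector about the tool's x, y, z in rad. A call has exactly 10 rows; each row shifts and turns the commanded pose from where the row before left it, along the tool's axes as they then stand; what a row does not reach is not made up. A row lasts 1/10 s, in which the tool goes at most 50 mm and 8.59 degrees, less where a joint would pass 70% of its speed; a pose out of reach is approached as far as the arm can. A call is refused whole if a number of a shift passes 5 or a number of a turn 0.15, either way. A call with a gripper value outside its range is refused whole. The fingers move at their own pace and stop on an object; the grip force is fixed at half the most. Time passes only in rows, so rows that do not move let the fingers close, or fill a call up. It gives the time, the measured TCP pose, the force, the opening and the grip force at its end, in the units of the state.
- ctrl.get_obs(): the state, without advancing time (a new reading comes with each control period).
- ctrl.capture(name): name is "scene" or "top" or "wrist"; returns the picture (420x560x3 uint8, red, green, blue); there is no depth.
- ctrl.camera_info(name): a dict with "K" (3x3 intrinsics, pixels), "cam_to_world" (4x4, takes a point from camera to world coordinates). Camera axes: x right, y down, z forward; pixel columns grow to the right and rows downward; lengths in m; the calibration is good to about 2 mm. The wrist camera is an equidistant fisheye: a pixel r from the principal point sees the ray r / f radians off the axis. A picture is of the moment at which its call begins: read the wrist's pose just before it. camera_info takes no time and is no camera call; for the wrist camera it gives the pose at the moment of the call.
- ctrl.job_done(): hands the job in; it is judged then, once.
Trained networks look in the newest picture that a camera, given by its name, has taken for a name from the list of things; names that differ only in an ending like _2 or _b are one class to them, and where a whole thing is asked for, a point or a joint stands for the part that bears it (a point fixed in the world has none). Each returns a list of dicts, best first, with "p" (0 to 1); they miss things now and then, are a little off and sometimes report something else, mostly with a low value. They report only what shows in the picture. A call takes as long as a camera call. They do not tell look-alikes from the thing itself.
- ctrl.recognise(query, camera): "xy" ([column, row] in pixels, amid what is visible of it).
- ctrl.trace(query, camera): "mask" (420x560 bool, what is visible of it) and "xy" ([column, row] in pixels, amid what is visible of it).
- ctrl.tip_of(query, camera): "xy" ([column, row] in pixels: a listed point, or the origin of a listed thing).
The state is a dict: "t": time; "joint_pos": joint angles; "joint_vel": joint speeds; "effort": joint torques, N m; "eef_pos": TCP position; "tcp_rot": TCP orientation; "ft_force": force on the tool from outside, world axes, zero at the start; "ft_torque": the same for the moment, N m; "gripper_width": finger opening in m; "gripper_force": force on a finger pad.
Only numpy, scipy, OpenCV 4.12 (cv2) and the standard library are available. Lean on these libraries where they do the work, as an engineer would, in place of code of your own. Each camera call takes 0.05 s, during which the arm holds its last target. There are 200 camera calls.

TASK

Plaster has flaked onto the control panel of the small gas hob on the bench: take the scraper block and with it, not with the gripper, push all three flakes off the hob so that they drop onto the bench, then stand the block back upright on the bench. Next turn the loose control knob so that its D-shaped bore matches the D-shaped spindle, push it fully home on the spindle, and press it down against the spindle's spring to the bottom. Finish while still holding the knob pressed down like that; leave the two jars and the dish where they are.

Things in the scene. Friction and masses are not known exactly. Their poses are not given: they have to be found in the camera images.
- hob: steel gas hob fixed to the bench, 340 (x) x 250 (y) x 60 mm; origin under its centre, z up, -x is the front edge, facing the robot. Flat top 60 mm above the bench; clear control panel from x = -170 to -40 mm, spindle at x = -120, y = 0. Burner and pan support (centre x = +60, radius 90 mm) rise 30 mm above the top
- stem_tip (a point): centre of the top face of the brass valve spindle, 22 mm above the hob's top when not pressed. The spindle is a vertical D-shaft: 16 mm diameter, one flat 3 mm from the axis, top edge chamfered 1.2 mm. +x of this point's frame is the direction the flat faces, z is up. It does not turn; it only sinks
- stem (a joint): how far the spindle is pressed down: 0 = up, 0.005 m = at the bottom stop. A spring pushes it up: 4 N to start it moving, 9 N at the bottom
- knob_grip (a point): black hob knob, loose, 45 g, skirt-down on the bench: round skirt 41 mm across, 18 mm high; on it a bar grip 18 mm wide (y), 40 long (x), 26 high; 44 mm in all. The +x end of the bar is a nose (29 mm from the axis) with a pale line on top. This point: on the axis at mid-bar, 31 mm above the underside; z up
- knob_bore (a point): closed end of the blind D-shaped bore, on the knob's axis, 16 mm above its underside; axes as the knob. The bore's flat is on the nose (+x) side, so the nose must point where the spindle's flat faces; 1 mm clearance all round. Fully home, this point touches the spindle's top and the underside is 6 mm above the hob's top (1 mm when pressed)
- knob_nose (a point): the outer end of the nose of the knob's bar, 29 mm from the knob's axis, 31 mm above its underside
- block_mid (a point): scraper block, loose, about 110 g, standing on the bench on its rubber edge: 80 mm long (y), 55 mm high (z); the wooden upper part is 20 mm thick (x), the rubber foot (lowest 16 mm) 24 mm thick. This point is its centre, 27.5 mm above its underside
- flake1_mid (a point): one of three chips of fallen wall plaster, 26 x 20 x 9 mm, 12 g, lying flat on the hob's panel beside the spindle; this point is the chip's centre (4.5 mm up), z is its up axis
- flake2_mid (a point): one of three chips of fallen wall plaster, 26 x 20 x 9 mm, 12 g, lying flat on the hob's panel beside the spindle; this point is the chip's centre (4.5 mm up), z is its up axis
- flake3_mid (a point): one of three chips of fallen wall plaster, 26 x 20 x 9 mm, 12 g, lying flat on the hob's panel beside the spindle; this point is the chip's centre (4.5 mm up), z is its up axis
- tall_jar: tall glass jar with lid, 84 mm diameter, 190 mm high; origin at the centre of its underside; a bystander, not to be moved
- squat_jar: short squat glass jar with lid, 92 mm diameter, 90 mm high; origin at the centre of its underside; a bystander, not to be moved
- dish: ceramic dish, 120 mm across, 35 mm high; origin at the centre of its underside; a bystander, not to be moved
There are look-alikes about, which are no part of the job. Of the things that look like the part that bears block_mid, the smaller one is meant. Of the things that look like the part that bears knob_grip, take the one that is farthest to the robot's left at the start.

How it is judged:
By the outcome, as a careful person would: the job done as asked, in the order asked, and still so for the second after the job is handed in, while the arm keeps its last pose, push and grip.
It also fails if it takes over 72 s, if anything falls off the work surface, if the arm or the gripper's body presses on something with over 40 N, if the wrist force passes 120 N, or if a joint passes its speed limit or range.

## Working session

There is one attempt and no reset: what is moved stays moved. The work goes in short steps, Python scripts to look and compute and a shell command to move; the robot and the scene stay as the last step left them, time stands still between calls to the robot, and variables do not carry over. Pictures are saved under pics/ and viewed, at most 10 in all, crops included, and the job is handed in when it is done.

```bash
ls; mkdir -p pics; cat > h.py <<'E'
import numpy as np, cv2
from workcell import ctrl
from scipy.spatial.transform import Rotation as R
def ray(cam,px,info=None):
    i=info or ctrl.camera_info(cam); K=np.array(i["K"]);T=np.array(i["cam_to_world"])
    x=(px[0]-K[0,2])/K[0,0]; y=(px[1]-K[1,2])/K[1,1]
    if cam=="wrist":
        r=np.hypot(x,y); s=np.sin(r)/r if r>1e-9 else 1; d=np.array([x*s,y*s,np.cos(r)])
    else: d=np.array([x,y,1.])
    return T[:3,3],T[:3,:3]@d
def at(cam,px,z,info=None):
    o,d=ray(cam,px,info); return o+d*(z-o[2])/d[2]
def proj(cam,P,info=None):
    i=info or ctrl.camera_info(cam); K=np.array(i["K"]);T=np.array(i["cam_to_world"])
    c=T[:3,:3].T@(np.array(P)-T[:3,3])
    if cam=="wrist":
        th=np.arctan2(np.hypot(c[0],c[1]),c[2]); c=c/np.hypot(c[0],c[1])*th; return K[:2,:2]@c[:2]+K[:2,2]
    return (K@(c/c[2]))[:2]
def save(im,n): cv2.imwrite("pics/"+n,np.array(im)[:,:,::-1])
E
cat > /tmp/a.py <<'E'
E
python3 - <<'E'
from h import *
a=ctrl.capture("top");b=ctrl.capture("scene")
save(a,"top0.png");save(b,"scene0.png")
Z=dict(hob=.06,stem_tip=.082,knob_grip=.031,knob_nose=.031,block_mid=.0275,flake1_mid=.0645,tall_jar=0,squat_jar=0,dish=0)
for c in ["top","scene"]:
    for q in Z:
        for r in ctrl.tip_of(q,c):
            if r["p"]>.2: print(c,q,round(r["p"],2),np.round(r["xy"]),np.round(at(c,r["xy"],Z[q]),3))
o=ctrl.get_obs();print(o["t"],o["eef_pos"],o["tcp_rot"])
for c in ["top","wrist"]: print(ctrl.camera_info(c))
E
```

```text
pics
top hob 0.6 [276. 164.] [ 0.656 -0.043  0.06 ]
top stem_tip 0.42 [292. 195.] [ 0.575 -0.083  0.082]
top knob_grip 0.84 [140. 252.] [0.443 0.285 0.031]
top knob_grip 0.83 [182. 245.] [0.46  0.186 0.031]
top knob_nose 0.79 [139. 243.] [0.465 0.29  0.031]
top knob_nose 0.49 [187. 249.] [0.449 0.172 0.031]
top knob_nose 0.26 [390. 242.] [ 0.465 -0.322  0.031]
top block_mid 0.9 [357. 291.] [ 0.349 -0.239  0.027]
top block_mid 0.78 [387. 242.] [ 0.467 -0.317  0.027]
top flake1_mid 0.54 [274. 205.] [ 0.553 -0.039  0.064]
top tall_jar 0.74 [136. 165.] [ 0.668  0.32  -0.   ]
top squat_jar 0.93 [379. 153.] [ 0.701 -0.312  0.   ]
top squat_jar 0.41 [263. 209.] [ 0.553 -0.01   0.   ]
top dish 0.68 [456. 219.] [ 0.525 -0.502  0.   ]
scene hob 0.87 [302. 256.] [ 0.745 -0.064  0.06 ]
scene stem_tip 0.41 [283. 214.] [ 0.566 -0.074  0.082]
scene knob_grip 0.65 [351. 202.] [0.476 0.181 0.031]
scene knob_nose 0.67 [343. 199.] [0.452 0.159 0.031]
scene knob_nose 0.57 [378. 196.] [0.463 0.28  0.031]
scene block_mid 0.9 [198. 218.] [ 0.448 -0.322  0.027]
scene block_mid 0.73 [222. 200.] [ 0.353 -0.23
[... 655 characters left out ...]
    [-0.99997857,  0.00120413, -0.00643521, -0.05702871],
       [ 0.00618732, -0.14745474, -0.98904945,  0.98013222],
       [ 0.        ,  0.        ,  0.        ,  1.        ]])}
{'K': array([[325.1922621 ,   0.        , 278.86065191],
       [  0.        , 325.1922621 , 218.21205455],
       [  0.        ,   0.        ,   1.        ]]), 'cam_to_world': array([[ 4.10319008e-01, -8.75322070e-01, -2.55831167e-01,
         3.61943974e-01],
       [-9.11942052e-01, -3.93862655e-01, -1.15038698e-01,
        -6.32398932e-01],
       [-6.64310061e-05,  2.80505764e-01, -9.59852339e-01,
         3.73737907e-01],
       [ 0.00000000e+00,  0.00000000e+00,  0.00000000e+00,
         1.00000000e+00]])}
```

```bash
python3 - <<'E'
import cv2
a=cv2.imread("pics/top0.png")[110:320,90:490]
cv2.imwrite("pics/t1.png",cv2.resize(a,None,fx=2,fy=2,interpolation=cv2.INTER_CUBIC))
E
```

```text
(no output)
```

View pics/t1.png

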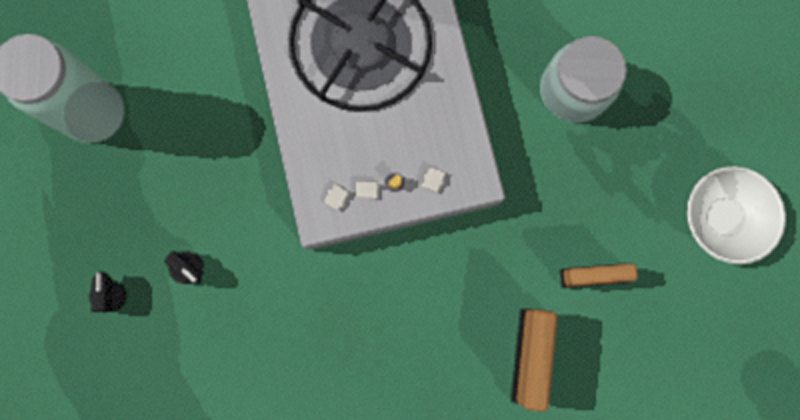

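View pics/scene0.png

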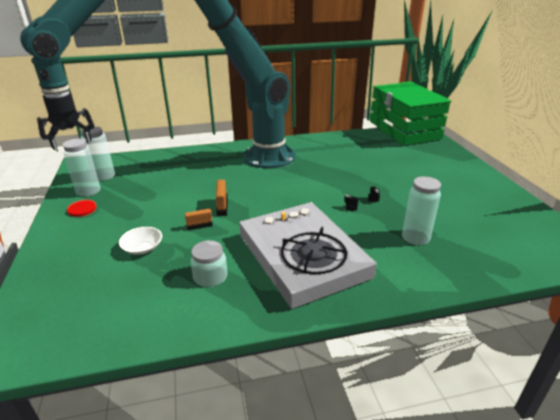

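Top view: there are two knobs, one at (140,252) farthest left (y≈+0.285) and one at (182,245). I take the knob at (140,252). There are two blocks, the small one at (387,242) and the large one at (357,291). I take the small one. The flakes are near (258,208), (273,205) and (307,200), the spindle is near (287,201), and the hob yaw is about 13°.

```bash
python3 -m pendant '[-1,3.68,-3.05,0.3,0,0,0, -1,3.68,-3.05,0.3,0,0,0, -1,3.68,-3.05,0.3,0,0,0, -1,3.68,-3.05,0.3,0,0,0, -1,3.68,-3.05,0.3,0,0,0, -1,3.68,-3.05,0.3,0,0,0, -1,3.68,-3.05,0.3,0,0,0, -1,3.68,-3.05,0.3,0,0,0, -1,0,0,0,0,0,-0.14, -1,0,0,0,0,0,-0.14]'
python3 -m pendant '[-1,0,0,0,0,0,-0.14, -1,0,0,0,0,0,-0.14, -1,0,0,0,0,0,-0.14, -1,0,0,0,0,0,-0.14, -1,0,0,0,0,0,-0.14, -1,0,0,0,0,0,-0.14, -1,0,0,0,0,0,-0.12, -1,0,0,0,0,0,0, -1,0,0,0,0,0,0, -1,0,0,0,0,0,0]'
cat >> h.py <<'E'
def pose(o=None):
    o=o or ctrl.get_obs(); r=R.from_rotvec(o["tcp_rot"]).as_matrix(); return np.array(o["eef_pos"]),r
def go(P,yaw_y=None):
    "shift in tool axes (cm) to P; turn (rad about tool z) to bring tool y to yaw_y deg"
    p,r=pose(); d=r.T@(np.array(P)-p)*100; cur=np.degrees(np.arctan2(r[1,1],r[0,1]))
    print("t",round(ctrl.get_obs()["t"],2),"tcp",p.round(4),"yaw_y",cur.round(2),"tilt",r[:,2].round(3))
    print("  shift cm",d.round(2), "" if yaw_y is None else "turn z %.3f"%(-np.radians((yaw_y-cur+180)%360-180)))
def rect(mask,cam,z,info):
    c=max(cv2.findContours(mask.astype(np.uint8),cv2.RETR_EXTERNAL,cv2.CHAIN_APPROX_NONE)[0],key=cv2.contourArea)
    w=np.array([at(cam,p[0],z,info)[:2] for p in c]); (c0,s,a)=cv2.minAreaRect((w*1000).astype(np.float32))
    return np.round(c0,1),np.round(s,1),round(a,1)
E
python3 - <<'E'
from h import *
i=ctrl.camera_info("wrist"); a=ctrl.capture("wrist"); save(a,"w1.png")
print("R",pose()[0])
for r in ctrl.trace("block_mid","wrist"): print(r["p"],r["xy"],rect(r["mask"],"wrist",.055,i))
for r in ctrl.tip_of("block_mid","wrist"): print(r["p"],r["xy"],at("wrist",r["xy"],.0275,i))
go([.467,-.317,.1],5)
E
```

```text
t: 2.0
eef_pos: [0.4676, -0.315, 0.2074]
tcp_rot: [-2.943, -1.099, -0.001]
ft_force: [-0.2, -0.4, 0.3]
gripper_width: 0.0851
gripper_force: 0.0
t: 3.0
eef_pos: [0.4658, -0.3179, 0.2074]
tcp_rot: [2.119, 2.319, -0.0]
ft_force: [0.4, -0.3, 0.4]
gripper_width: 0.0853
gripper_force: 0.0
R [ 0.46587075 -0.31787098  0.20735539]
0.98 [171.8, 110.9] (array([ 352.5, -236.3]), array([ 31.8, 132.7]), 82.5)
0.63 [171.5, 107.2] [ 0.34892869 -0.2347674   0.0275    ]
0.61 [265.3, 198.0] [ 0.45168044 -0.32115418  0.0275    ]
t 3.15 tcp [ 0.4659 -0.3178  0.2073] yaw_y 5.24 tilt [-0. -0. -1.]
  shift cm [ 0.07  0.12 10.73] turn z 0.004
```

View pics/w1.png

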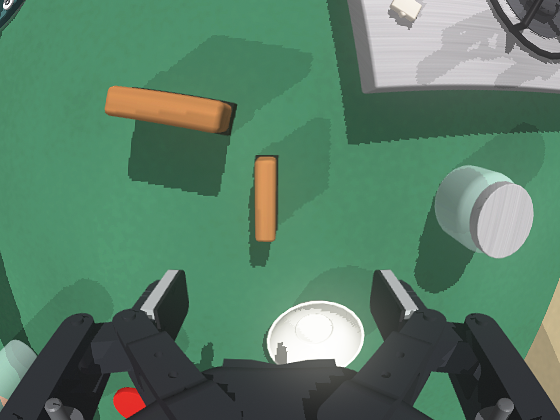

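The wrist view shows the small block with its top face at about (255..276, 156..241), clearly smaller than the other at (170,108), so it is the right one.

```bash
python3 - <<'E'
from h import *
i=ctrl.camera_info("wrist")
im=cv2.imread("pics/w1.png"); h=cv2.cvtColor(im,cv2.COLOR_BGR2HSV)
m=((h[...,0]<20)&(h[...,1]>110)&(h[...,2]>90)).astype(np.uint8)
m[:150]=0;m[250:]=0;m[:,:240]=0;m[:,290:]=0
print(m.sum(),rect(m,"wrist",.055,i))
t=[at("wrist",p,.055,i)[:2] for p in [(266,156.5),(264,241)]]
print(np.round(t,4),np.mean(t,0),np.hypot(*(t[1]-t[0])),np.degrees(np.arctan2(*(t[0]-t[1])[::-1])))
go([*np.mean(t,0),.022])
# top view of hob
i2=ctrl.camera_info("top")
im=cv2.imread("pics/top0.png")
P=[at("top",np.array(p)/2+[90,110],.06,i2)[:2] for p in [(303,245),(503,198)]]
d=P[0]-P[1];print("front corners",np.round(P,3),np.hypot(*d),np.degrees(np.arctan2(-d[0],d[1])))
mid=(P[0]+P[1])/2; y=d/np.hypot(*d); x=np.array([y[1],-y[0]])
print("stem pred",mid+.05*x)
for n,p,z in [("stem",(395,181),.082),("f1",(336,197),.069),("f2",(367,190),.069),("f3",(434,180),.069)]:
    w=at("top",np.array(p)/2+[90,110],z,i2)[:2]; print(n,w.round(3),"hob-rel-front",((w-mid)@x).round(3),((w-mid)@y).round(3))
E
```

```text
1747 (array([ 452.4, -316.9]), array([19.2, 80.8]), 4.2)
[[ 0.4498 -0.2762]
 [ 0.4545 -0.3572]] [ 0.45212026 -0.31668663] 0.08119230253767365 93.31837424390731
t 3.15 tcp [ 0.4659 -0.3178  0.2073] yaw_y 5.24 tilt [-0. -0. -1.]
  shift cm [ 0.24 -1.36 18.53] 
front corners [[ 0.488  0.037]
 [ 0.544 -0.201]] 0.24541021754978545 13.19540668879184
stem pred [ 0.56438882 -0.07060596]
stem [ 0.561 -0.072] hob-rel-front 0.046 -0.0
f1 [ 0.544 -0.002] hob-rel-front 0.046 0.072
f2 [ 0.552 -0.039] hob-rel-front 0.046 0.034
f3 [ 0.564 -0.118] hob-rel-front 0.039 -0.046
```

```bash
python3 -m pendant '[-1,0.12,-0.68,3,0,0,0, -1,0.12,-0.68,3,0,0,0.01, -1,0,0,3,0,0,0.01, -1,0,0,3,0,0,0, -1,0,0,3,0,0,0, -1,0,0,2,0,0,0, -1,0,0,1.5,0,0,0, -1,0,0,0,0,0,0, -1,0,0,0,0,0,0, 1,0,0,0,0,0,0]'
python3 -m pendant '[1,0,0,0,0,0,0, 1,0,0,0,0,0,0, 1,0,0,0,0,0,0, 1,0,0,0,0,0,0, 1,0,0,0,0,0,0, 1,0,0,0,0,0,0, 1,0,0,0,0,0,0, 1,0,0,0,0,0,0, 1,0,0,0,0,0,0, 1,0,0,0,0,0,0]'
```

```text
t: 4.15
eef_pos: [0.4528, -0.3171, 0.0232]
tcp_rot: [2.139, 2.299, 0.001]
ft_force: [0.1, 0.1, 0.0]
gripper_width: 0.0731
gripper_force: 0.0
t: 5.15
eef_pos: [0.4524, -0.3169, 0.0228]
tcp_rot: [2.14, 2.299, -0.0]
ft_force: [-0.3, 1.2, 6.0]
gripper_width: 0.019
gripper_force: 59.4
```

```bash
python3 -m pendant '[1,0,0,-2,0,0,0, 1,0,0,-4,0,0,0, 1,0,0,-4,0,0,0, 1,0,0,-4,0,0,0, 1,2,1,-3.7,0,0,0, 1,4,2.2,0,0,0,0, 1,4,2.2,0,0,0,0, 1,4,2.2,0,0,0,0, 1,4,2.2,0,0,0,0, 1,4,2.2,0,0,0,0]'
python3 -m pendant '[1,4,2.2,0,0,0,0, 1,3.66,2.07,0,0,0,0, 1,0,0,0,0,0,-0.08, 1,0,0,0,0,0,-0.077, 1,0,0,0,0,0,0, 1,0,0,0,0,0,0, 1,0,0,0,0,0,0, 1,0,0,0,0,0,0, 1,0,0,0,0,0,0, 1,0,0,0,0,0,0]'
python3 - <<'E'
from h import *
i=ctrl.camera_info("wrist"); a=ctrl.capture("wrist"); save(a,"w2.png")
for q,z in [("stem_tip",.082),("flake1_mid",.0645),("block_mid",.17)]:
  for r in ctrl.tip_of(q,"wrist"): print(q,r["p"],r["xy"],at("wrist",r["xy"],z,i).round(4))
go([.5935,-.0094,.2],13.2)
E
```

```text
t: 6.15
eef_pos: [0.5559, -0.087, 0.1989]
tcp_rot: [-2.14, -2.299, 0.001]
ft_force: [1.4, 0.2, -0.8]
gripper_width: 0.019
gripper_force: 58.7
t: 7.15
eef_pos: [0.593, -0.0093, 0.1993]
tcp_rot: [1.954, 2.46, 0.0]
ft_force: [-1.3, -0.1, -0.9]
gripper_width: 0.0193
gripper_force: 58.7
stem_tip 0.71 [229.0, 268.0] [ 0.5609 -0.069   0.082 ]
flake1_mid 0.92 [228.5, 229.2] [ 0.5526 -0.0397  0.0645]
block_mid 0.86 [70.7, 323.0] [ 0.4532 -0.1052  0.17  ]
block_mid 0.66 [277.0, 282.7] [ 0.5957 -0.0283  0.17  ]
t 7.35 tcp [ 0.593  -0.0092  0.1993] yaw_y 13.12 tilt [ 0. -0. -1.]
  shift cm [-0.04  0.04 -0.07] turn z -0.001
```

View pics/w2.png

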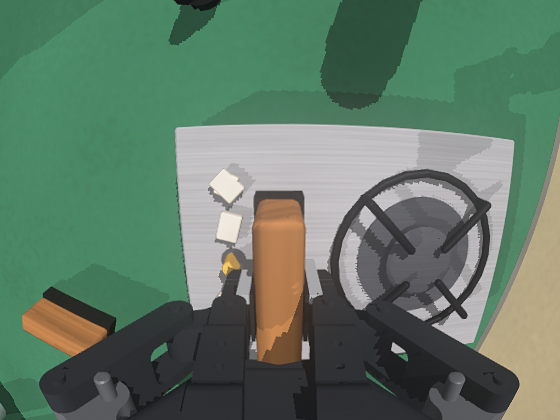

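The wrist view shows the block held straight, two flakes at (227,186) and (229,227), the brass spindle at (231,265), the hob's left-front corner at (177,128), and the pan support to the right.

```bash
python3 - <<'E'
from h import *
i=ctrl.camera_info("wrist")
W=lambda p,z:at("wrist",p,z,i)[:2]
c,f,b=W((177,128),.06),W((188,285),.06),W((513,141),.06)
print("corner",c,"front dir",np.degrees(np.arctan2(*(c-f)[::-1]))-90,"left dir",np.degrees(np.arctan2(*(b-c)[::-1])),np.hypot(*(b-c)))
y=np.radians(13.2);X=np.array([np.cos(y),np.sin(y)]);Y=np.array([-X[1],X[0]])
for n,p,z in [("f1",(227,186),.069),("f2",(229,227),.069),("stem",(232,263),.082),("tcp",None,0)]:
    w=W(p,z) if p else pose()[0][:2]; d=w-c; print(n,w.round(4),"from corner x,y mm",(d@X*1000).round(1),(d@Y*1000+125).round(1))
E
```

```text
corner [0.48850056 0.04002524] front dir 12.67251571778364 left dir 13.192587260542716 0.3327811985379706
f1 [5.444e-01 1.000e-04] from corner x,y mm 45.4 73.4
f2 [ 0.5531 -0.0358] from corner x,y mm 45.6 36.4
stem [ 0.5627 -0.0634] from corner x,y mm 48.6 7.3
tcp [ 0.593  -0.0092] from corner x,y mm 90.5 53.3
```

```bash
python3 -m pendant '[1,0.2,0,3,0,0,0, 1,0,0,3,0,0,0, 1,0,0,2.5,0,0,0, 1,0,0,1.5,0,0,0, 1,0,0,1,0,0,0, 1,0,0,0.5,0,0,0, 1,0,0,0,0,0,0, 1,0,-1,0,0,0,0, 1,0,-1,0,0,0,0, 1,0,-1,0,0,0,0]'
python3 -m pendant '[1,0,-1,0,0,0,0, 1,0,-1,0,0,0,0, 1,0,-1,0,0,0,0, 1,0,-1,0,0,0,0, 1,0,-1,0,0,0,0, 1,0,-1,0,0,0,0, 1,0,-1,0,0,0,0, 1,0,-1,0,0,0,0, 1,0,-0.5,0,0,0,0, 1,0,0,0,0,0,0]'
python3 - <<'E'
from h import *
a=ctrl.capture("top"); save(a,"top2.png"); save(cv2.resize(np.array(a)[110:320,190:390],None,fx=3,fy=2.85),"top2c.png")
for r in ctrl.recognise("flake1_mid","top"): print(r["p"],r["xy"])
E
```

```text
t: 8.35
eef_pos: [0.5624, -0.0144, 0.085]
tcp_rot: [1.953, 2.46, 0.0]
ft_force: [-0.1, 0.4, -0.3]
gripper_width: 0.0192
gripper_force: 58.8
t: 9.35
eef_pos: [0.4794, -0.0336, 0.0843]
tcp_rot: [-1.953, -2.46, 0.001]
ft_force: [1.1, 0.2, -0.3]
gripper_width: 0.0192
gripper_force: 58.8
```

View pics/top2c.png

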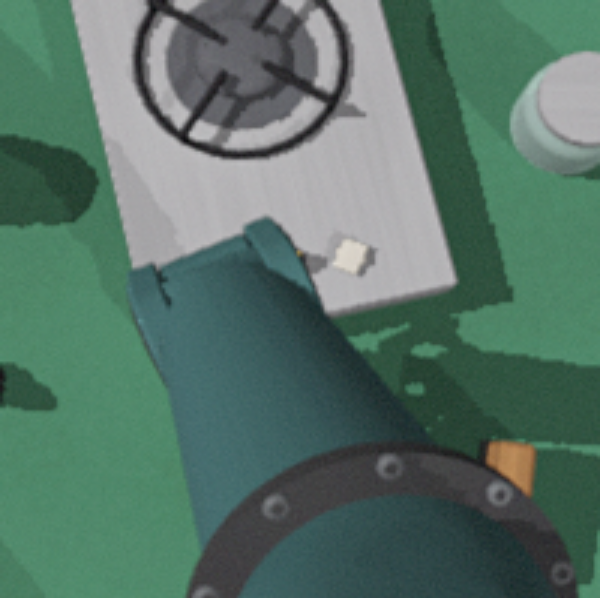

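```bash
python3 -m pendant '[1,0,0,-2.5,0,0,0, 1,0,0,-2.5,0,0,0, 1,-2.18,2.2,0,0,0,0, 1,-2.18,2.2,0,0,0,0, 1,-2.18,2.2,0,0,0,0, 1,-2.18,2.2,0,0,0,0, 1,-2.18,2.2,0,0,0,0, 1,0,0,2,0,0,0, 1,0,0,2,0,0,0, 1,0,0,1,0,0,0]'
python3 - <<'E'
from h import *
i=ctrl.camera_info("wrist"); a=ctrl.capture("wrist"); save(a,"w3.png")
y=np.radians(13.2);X=np.array([np.cos(y),np.sin(y)]);Y=np.array([-X[1],X[0]]);s=np.array([.561,-.070])
print("tcp rel stem",(pose()[0][:2]-s)@X,(pose()[0][:2]-s)@Y); go([0,0,0],13.2)
for q,z in [("stem_tip",.082),("flake1_mid",.0645)]:
  for r in ctrl.tip_of(q,"wrist"): w=at("wrist",r["xy"],z,i);print(q,r["p"],r["xy"],w.round(4),(w[:2]-s)@X,(w[:2]-s)@Y)
E
```

```text
t: 10.45
eef_pos: [0.612, -0.1145, 0.0826]
tcp_rot: [-1.952, -2.459, 0.001]
ft_force: [-6.1, 2.9, 54.6]
gripper_width: 0.0194
gripper_force: 68.7
tcp rel stem 0.03979375821185061 -0.05483706232373379
t 10.5 tcp [ 0.6123 -0.1143  0.083 ] yaw_y 13.15 tilt [-0.002  0.    -1.   ]
  shift cm [ 25.05 -57.01   8.42] turn z -0.001
stem_tip 0.7 [277.9, 283.8] [ 0.612  -0.1193  0.082 ] 0.038438567964177744 -0.05966087011988114
stem_tip 0.58 [194.1, 163.0] [ 0.5618 -0.0698  0.082 ] 0.0007908511168682336 3.992886585667511e-05
flake1_mid 0.58 [117.9, 116.8] [ 0.5104 -0.0563  0.0645] -0.04610577899913962 0.02491798786678125
```

View pics/w3.png

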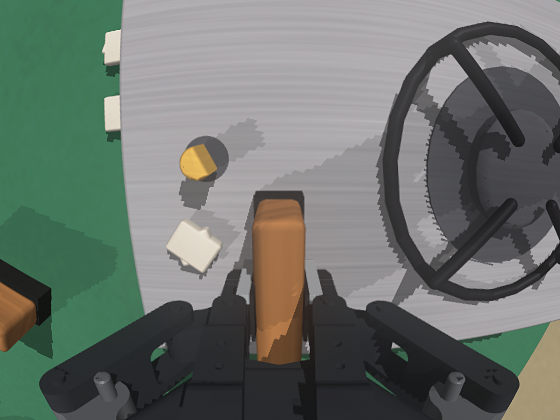

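The wrist view shows two flakes off the front edge at (112,48) and (113,113), the third on the panel at (193,245), the spindle at (197,162), and the block behind the third flake. The block touched the hob lightly on the way down, so I raise it a little and sweep.

```bash
python3 -m pendant '[1,0,0,-0.1,0,0,0, 1,0,-1,0,0,0,0, 1,0,-1,0,0,0,0, 1,0,-1,0,0,0,0, 1,0,-1,0,0,0,0, 1,0,-1,0,0,0,0, 1,0,-1,0,0,0,0, 1,0,-1,0,0,0,0, 1,0,-1,0,0,0,0, 1,0,-1,0,0,0,0]'
python3 -m pendant '[1,0,-1,0,0,0,0, 1,0,-0.8,0,0,0,0, 1,0,0,0,0,0,0, 1,0,0,0,0,0,0, 1,0,0,-3,0,0,0, 1,0,0,-4,0,0,0, 1,0,2,-4,0,0,0, 1,0,3,-2,0,0,0, 1,0,3,0,0,0,0, 1,0,0,0,0,0,0]'
python3 - <<'E'
from h import *
i=ctrl.camera_info("wrist"); a=ctrl.capture("wrist"); save(a,"w4.png");a=np.array(a)
for r in ctrl.recognise("flake1_mid","wrist"): print(r["p"],r["xy"],at("wrist",r["xy"],.0045,i).round(3))
for r in ctrl.tip_of("stem_tip","wrist"): print(r["p"],r["xy"],at("wrist",r["xy"],.082,i).round(4))
go([.452,-.317,.023],4.1)
w=cv2.resize(a[60:420,0:480],(800,600)); save(w,"w4c.png")
print(ctrl.get_obs()["ft_force"])
E
```

```text
t: 11.6
eef_pos: [0.5239, -0.1352, 0.0853]
tcp_rot: [-1.953, -2.461, 0.0]
ft_force: [-0.6, 0.4, -0.4]
gripper_width: 0.0193
gripper_force: 59.4
t: 12.6
eef_pos: [0.5913, -0.1187, 0.2174]
tcp_rot: [1.946, 2.458, 0.011]
ft_force: [-0.8, -1.0, -0.4]
gripper_width: 0.0195
gripper_force: 59.4
0.64 [189.4, 117.4] [ 0.478 -0.06   0.005]
0.48 [256.9, 146.8] [ 0.5615 -0.0712  0.082 ]
t 12.75 tcp [ 0.5844 -0.1207  0.2147] yaw_y 13.15 tilt [-0.002  0.    -1.   ]
  shift cm [-16.11 -17.33  19.19] turn z 0.158
[-0.15496769 -0.50114026 -1.4425124 ]
```

View pics/w4.png

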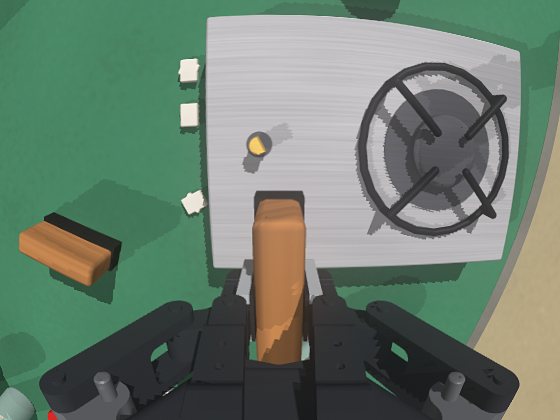

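All three flakes lie on the bench in front of the hob, at (189,70), (189,115) and (193,203), and the panel is clear. Next I put the block back.

```bash
python3 -m pendant '[1,-2.68,-2.89,0,0,0,0, 1,-2.68,-2.89,0,0,0,0, 1,-2.68,-2.89,0,0,0,0, 1,-2.68,-2.89,0,0,0,0, 1,-2.68,-2.89,0,0,0,0, 1,-2.68,-2.89,0,0,0,0, 1,0,0,3.5,0,0,0, 1,0,0,3.5,0,0,0, 1,0,0,3.5,0,0,0, 1,0,0,3.5,0,0,0]'
python3 -m pendant '[1,0,0,1.5,0,0,0, 1,0,0,1.5,0,0,0, 1,0,0,1,0,0,0, 1,0,0,0.5,0,0,0, 1,0,0,0.3,0,0,0, 1,0,0,0.2,0,0,0, 1,0,0,0.1,0,0,0, 1,0,0,0,0,0,0, 1,0,0,0,0,0,0, 1,0,0,0,0,0,0]'
```

```text
t: 13.75
eef_pos: [0.451, -0.317, 0.0739]
tcp_rot: [-1.954, -2.459, 0.001]
ft_force: [0.1, -0.6, -1.2]
gripper_width: 0.0191
gripper_force: 59.5
t: 14.75
eef_pos: [0.4529, -0.317, 0.0246]
tcp_rot: [1.953, 2.46, 0.0]
ft_force: [0.2, -0.4, -1.7]
gripper_width: 0.0196
gripper_force: 59.4
```

Still hanging; go down in small steps until it touches.

```bash
python3 -m pendant '[1,0,0,0.1,0,0,0, 1,0,0,0.05,0,0,0, 1,0,0,0,0,0,0, 1,0,0,0,0,0,0, 1,0,0,0,0,0,0, 1,0,0,0,0,0,0, 1,0,0,0,0,0,0, 1,0,0,0,0,0,0, 1,0,0,0,0,0,0, 1,0,0,0,0,0,0]'
```

```text
t: 15.75
eef_pos: [0.4528, -0.3169, 0.0228]
tcp_rot: [1.953, 2.461, -0.0]
ft_force: [0.3, 0.0, -1.4]
gripper_width: 0.0192
gripper_force: 59.4
```

```bash
python3 -m pendant '[1,0,0,0.05,0,0,0, 1,0,0,0.05,0,0,0, 1,0,0,0.05,0,0,0, 1,0,0,0,0,0,0, 1,0,0,0,0,0,0, 1,0,0,0,0,0,0, 1,0,0,0,0,0,0, 1,0,0,0,0,0,0, 1,0,0,0,0,0,0, 1,0,0,0,0,0,0]'
```

```text
t: 16.75
eef_pos: [0.4529, -0.3169, 0.0225]
tcp_rot: [1.953, 2.46, -0.001]
ft_force: [-1.7, 1.3, 9.8]
gripper_width: 0.0193
gripper_force: 61.2
```

```bash
python3 -m pendant '[0.3,0,0,0,0,0,0, 0,0,0,0,0,0,0, -0.5,0,0,0,0,0,0, -1,0,0,0,0,0,0, -1,0,0,0,0,0,0, -1,0,0,0,0,0,0, -1,0,0,-1,0,0,0, -1,0,0,-3,0,0,0, -1,0,0,-4,0,0,0, -1,0,0,-4,0,0,0]'
python3 -m pendant '[-1,0,0,-4,0,0,0, -1,0,0,-3.5,0,0,0, -1,0,0,0,0,0,0, -1,0,0,0,0,0,0, -1,0,0,0,0,0,0, -1,0,0,0,0,0,0, -1,0,0,0,0,0,0, -1,0,0,0,0,0,0, -1,0,0,0,0,0,0, -1,0,0,0,0,0,0]'
python3 - <<'E'
from h import *
i=ctrl.camera_info("wrist"); a=ctrl.capture("wrist"); save(a,"w5.png")
for r in ctrl.trace("block_mid","wrist"): print(r["p"],r["xy"],rect(r["mask"],"wrist",.055,i))
ctrl.capture("top")
for r in ctrl.trace("knob_grip","top"): print("knob",r["p"],r["xy"],at("top",r["xy"],.035).round(3))
for r in ctrl.tip_of("knob_nose","top"): print("nose",r["p"],r["xy"],at("top",r["xy"],.031).round(3))
go([.443,.285,.2],90)
E
```

```text
t: 17.75
eef_pos: [0.4523, -0.3165, 0.1428]
tcp_rot: [-1.952, -2.46, 0.0]
ft_force: [1.5, -0.2, 0.3]
gripper_width: 0.0858
gripper_force: 0.0
t: 18.75
eef_pos: [0.4528, -0.3168, 0.2161]
tcp_rot: [-1.953, -2.461, -0.0]
ft_force: [0.0, -0.6, -0.1]
gripper_width: 0.0852
gripper_force: 0.0
0.95 [198.8, 96.9] (array([ 350.7, -236.1]), array([ 32.4, 128.4]), 82.5)
0.66 [277.3, 197.5] (array([ 451.7, -316.2]), array([20.5, 82. ]), 12.7)
0.61 [305.3, 333.5] (array([ 517.3, -463.9]), array([110.3,  89.8]), 11.2)
knob 0.8 [179.1, 243.1] [0.464 0.191 0.035]
knob 0.66 [141.8, 252.3] [0.442 0.28  0.035]
nose 0.85 [138.2, 246.7] [0.456 0.291 0.031]
nose 0.68 [187.2, 249.9] [0.448 0.172 0.031]
t 19.0 tcp [ 0.4528 -0.3168  0.2163] yaw_y 13.13 tilt [-0. -0. -1.]
  shift cm [58.83 12.71  1.63] turn z -1.342
```

```bash
python3 - <<'E'
import cv2
a=cv2.imread("pics/w3.png")[123:203,157:237]; b=cv2.imread("pics/w4.png")[115:175,230:290]
cv2.imwrite("pics/st.png",cv2.hconcat([cv2.resize(a,(400,400),interpolation=cv2.INTER_CUBIC),cv2.resize(b,(400,400),interpolation=cv2.INTER_CUBIC)]))
E
```

```text
(no output)
```

View pics/st.png

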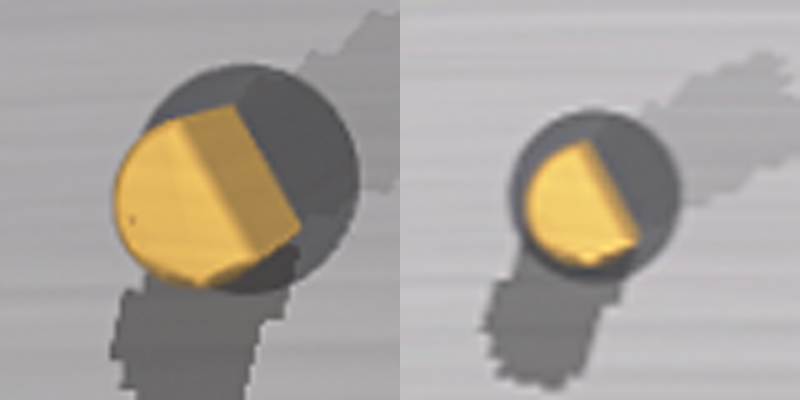

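The spindle close-up shows a D whose flat faces right and up in the image. In w3.png its edge runs from about (192.6,147.4) to (208,175), and in w4.png from (257.5,136) to (265.6,151).

```bash
python3 - <<'E'
from h import *
p,r=pose(); C=np.array(ctrl.camera_info("wrist")["cam_to_world"]); T=np.eye(4);T[:3,:3]=r;T[:3,3]=p; E=np.linalg.inv(T)@C; np.save("E.npy",E)
K=ctrl.camera_info("wrist")["K"]
for pos,rv,(a,b),c in [([.6123,-.1143,.083],[-1.952,-2.459,.001],[(192.6,147.4),(208,175)],[(180,163)]),([.5844,-.1207,.2147],[1.953,2.46,.0],[(257.5,136),(265.6,151)],[(249,146)])]:
    T=np.eye(4);T[:3,:3]=R.from_rotvec(rv).as_matrix();T[:3,3]=pos
    i=dict(K=K,cam_to_world=T@E); A,B=[at("wrist",q,.0815,i)[:2] for q in (a,b)]
    d=B-A; n=np.array([-d[1],d[0]])/np.hypot(*d); far=at("wrist",c[0],.081,i)[:2]
    if n@(far-A)>0:n=-n
    print(A,B,np.hypot(*d),"flat faces deg",np.degrees(np.arctan2(n[1],n[0])),"axis est",(A+B)/2-.003*n, "far",far,(A-far)@n)
E
```

```text
[ 0.55980587 -0.06286722] [ 0.5692656  -0.07382201] 0.014473903841865044 flat faces deg 40.81139867782263 axis est [ 0.56226514 -0.07030533] far [ 0.55505119 -0.07115082] 0.009012570415203206
[ 0.5522224  -0.06425372] [ 0.561699   -0.07521039] 0.014486361152911211 flat faces deg 40.857047006531694 axis est [ 0.55469167 -0.07169458] far [ 0.54701172 -0.07414491] 0.010411628068752435
```

```bash
python3 -m pendant '[-1,4.8,1.05,0,0,0,0, -1,4.8,1.05,0,0,0,0, -1,4.8,1.05,0,0,0,0, -1,4.8,1.05,0,0,0,0, -1,4.8,1.05,0,0,0,0, -1,4.8,1.05,0,0,0,0, -1,4.8,1.05,0,0,0,0, -1,4.8,1.05,0,0,0,0, -1,4.8,1.05,0,0,0,0, -1,4.8,1.05,0,0,0,0]'
python3 -m pendant '[-1,4.8,1,0,0,0,0, -1,4.8,1,0,0,0,0, -1,0,0,0,0,0,0.14, -1,0,0,0,0,0,0.14, -1,0,0,0,0,0,0.14, -1,0,0,0,0,0,0.14, -1,0,0,0,0,0,0.14, -1,0,0,0,0,0,0.14, -1,0,0,0,0,0,0.14, -1,0,0,0,0,0,0.14]'
python3 -m pendant '[-1,0,0,0,0,0,0.14, -1,0,0,0,0,0,0.14, -1,0,0,0,0,0,0.13, -1,0,0,1,0,0,0, -1,0,0,2,0,0,0, -1,0,0,2,0,0,0, -1,0,0,0,0,0,0, -1,0,0,0,0,0,0, -1,0,0,0,0,0,0, -1,0,0,0,0,0,0]'
python3 - <<'E'
from h import *
i=ctrl.camera_info("wrist"); a=ctrl.capture("wrist"); save(a,"w6.png")
for q,z in [("knob_grip",.031),("knob_nose",.031),("knob_bore",.016)]:
  for r in ctrl.tip_of(q,"wrist"): print(q,r["p"],r["xy"],at("wrist",r["xy"],z,i).round(4))
go([.443,.285,.02]); print(ctrl.get_obs()["joint_pos"])
save(cv2.resize(np.array(a)[60:360,80:480],(800,600)),"w6c.png")
E
```

```text
t: 20.0
eef_pos: [0.4459, 0.1764, 0.2166]
tcp_rot: [1.953, 2.46, 0.001]
ft_force: [1.3, 0.4, 1.5]
gripper_width: 0.0852
gripper_force: 0.0
t: 21.0
eef_pos: [0.4437, 0.2725, 0.2164]
tcp_rot: [-2.965, -1.039, -0.0]
ft_force: [1.0, 0.5, -0.0]
gripper_width: 0.0853
gripper_force: 0.0
t: 22.0
eef_pos: [0.4444, 0.2729, 0.1672]
tcp_rot: [-3.112, -0.423, -0.003]
ft_force: [1.0, -0.4, 0.2]
gripper_width: 0.0854
gripper_force: 0.0
knob_grip 0.94 [261.4, 220.8] [0.4278 0.2843 0.031 ]
knob_grip 0.57 [373.5, 206.6] [0.4678 0.1899 0.031 ]
knob_nose 0.97 [383.8, 237.4] [0.4425 0.1696 0.031 ]
knob_nose 0.76 [270.9, 190.2] [0.4569 0.2834 0.031 ]
knob_bore 0.83 [267.8, 215.2] [0.4301 0.2795 0.016 ]
knob_bore 0.81 [369.0, 205.4] [0.4653 0.1892 0.016 ]
t 22.2 tcp [0.444  0.2727 0.1668] yaw_y -74.53 tilt [ 0.001  0.001 -1.   ]
  shift cm [ 0.22 -1.21 14.68] 
[-0.53025744  0.43299438 -0.14057573  2.11618225  0.10478635  0.59770033
 -2.04545701]
```

View pics/w6c.png

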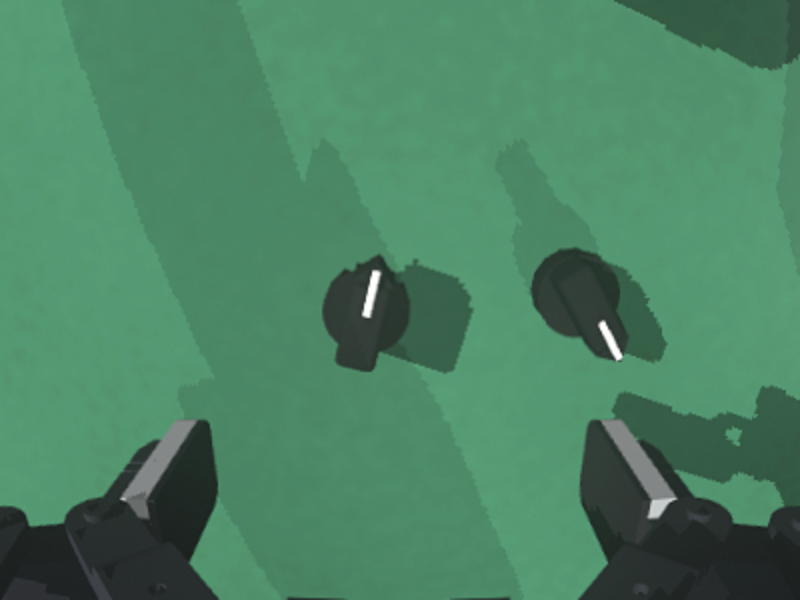

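The wrist crop shows the chosen knob on the left with its skirt centre at about (366,310), the pale line from (367,317) to (377,271), and the nose pointing up. The look-alike is on the right at (575,290).

```bash
python3 - <<'E'
from h import *
i=ctrl.camera_info("wrist"); f=lambda p,z:at("wrist",np.array(p)/2+[80,60],z,i)[:2]
A,B=f((367,317),.044),f((376.5,271),.044); d=B-A; yaw=np.degrees(np.arctan2(d[1],d[0])); print("line",A,B,np.hypot(*d),yaw)
n=d/np.hypot(*d); print("nose tip est",B)
for z in (.018,.009): print("skirt centre",f((366,310),z), "edges",f((323,310),z),f((409,310),z))
print("tip_of dir",np.degrees(np.arctan2(.2834-.2843,.4569-.4278)))
for c in [f((366,310),.016)]:
    print("perp offset of line from centre",(A-c)@[-n[1],n[0]],"along",(A-c)@n,(B-c)@n); go([*c,.03],yaw-90)
E
```

```text
line [0.43384308 0.28313001] [0.45423524 0.28440211] 0.020431797949537905 3.5695974055700876
nose tip est [0.45423524 0.28440211]
skirt centre [0.42933858 0.28365838] edges [0.42397601 0.30307601] [0.43467518 0.26436874]
skirt centre [0.42678329 0.28342771] edges [0.42125504 0.30344528] [0.43228477 0.26354209]
tip_of dir -1.7714697400341028
perp offset of line from centre -0.0007919961538497772 along 0.005032792518178392 0.02546459046771629
t 22.2 tcp [0.444  0.2727 0.1668] yaw_y -74.53 tilt [ 0.001  0.001 -1.   ]
  shift cm [-1.19 -1.46 13.68] turn z 0.208
```

```bash
python3 -m pendant '[-1,-0.6,-0.73,2,0,0,0, -1,-0.6,-0.73,2,0,0,0, -1,0,0,2,0,0,0.11, -1,0,0,2,0,0,0.1, -1,0,0,2,0,0,0, -1,0,0,2,0,0,0, -1,0,0,1,0,0,0, -1,0,0,1,0,0,0, -1,0,0,0.4,0,0,0, -1,0,0,0,0,0,0]'
python3 -m pendant '[-1,0,0,0,0,0,0, 0.3,0,0,0,0,0,0, 0.5,0,0,0,0,0,0, 0.6,0,0,0,0,0,0, 1,0,0,0,0,0,0, 1,0,0,0,0,0,0, 1,0,0,0,0,0,0, 1,0,0,0,0,0,0, 1,0,0,0,0,0,0, 1,0,0,0,0,0,0]'
python3 - <<'E'
from h import *
go([.5623,-.0703,.18],-49)
E
```

```text
t: 23.2
eef_pos: [0.4283, 0.2834, 0.0222]
tcp_rot: [3.14, 0.094, -0.0]
ft_force: [-0.0, -0.5, 0.4]
gripper_width: 0.0851
gripper_force: 0.0
t: 24.2
eef_pos: [0.4285, 0.2835, 0.0226]
tcp_rot: [-3.14, -0.094, -0.001]
ft_force: [-0.4, -1.0, 6.1]
gripper_width: 0.0168
gripper_force: 59.5
t 24.2 tcp [0.4285 0.2835 0.0226] yaw_y -86.58 tilt [ 0.  0. -1.]
  shift cm [ 11.25  36.11 -15.75] turn z -0.656
```

```bash
python3 -m pendant '[1,0,0,-2,0,0,0, 1,0,0,-4,0,0,0, 1,0,0,-4,0,0,0, 1,0,0,-4,0,0,0, 1,0.5,2,-1.7,0,0,0, 1,1.4,4.5,0,0,0,0, 1,1.4,4.5,0,0,0,0, 1,1.4,4.5,0,0,0,0, 1,1.4,4.5,0,0,0,0, 1,1.4,4.5,0,0,0,0]'
python3 -m pendant '[1,1.4,4.5,0,0,0,0, 1,1.4,4.5,0,0,0,0, 1,0.95,2.6,0,0,0,0, 1,0,0,0,0,0,-0.13, 1,0,0,0,0,0,-0.13, 1,0,0,0,0,0,-0.13, 1,0,0,0,0,0,-0.13, 1,0,0,0,0,0,-0.136, 1,0,0,0,0,0,0, 1,0,0,0,0,0,0]'
python3 - <<'E'
from h import *
i=ctrl.camera_info("wrist"); a=ctrl.capture("wrist"); save(a,"w7.png")
for q,z in [("knob_grip",.19),("knob_nose",.19),("stem_tip",.082)]:
  for r in ctrl.tip_of(q,"wrist"): print(q,r["p"],r["xy"],at("wrist",r["xy"],z,i).round(4))
go([.5623,-.0703,.14],-49); print(ctrl.get_obs()["joint_pos"].round(2) if hasattr(ctrl.get_obs()["joint_pos"],"round") else 0)
save(cv2.resize(np.array(a)[150:420,120:440],(800,600)),"w7c.png")
E
```

```text
t: 25.2
eef_pos: [0.5177, 0.0414, 0.179]
tcp_rot: [3.14, 0.094, -0.001]
ft_force: [0.9, 0.5, -0.3]
gripper_width: 0.0168
gripper_force: 58.8
t: 26.2
eef_pos: [0.5617, -0.0704, 0.1789]
tcp_rot: [-2.944, -1.096, 0.001]
ft_force: [0.7, 0.2, -0.6]
gripper_width: 0.017
gripper_force: 58.8
knob_grip 0.96 [279.8, 283.0] [ 0.5632 -0.0697  0.19  ]
knob_grip 0.66 [36.5, 119.0] [0.5469 0.073  0.19  ]
knob_grip 0.63 [371.3, 388.4] [ 0.5434 -0.157   0.19  ]
knob_nose 0.82 [39.5, 144.0] [0.5381 0.0639 0.19  ]
knob_nose 0.73 [277.0, 268.2] [ 0.5681 -0.0638  0.19  ]
stem_tip 0.62 [279.5, 219.2] [ 0.5618 -0.0708  0.082 ]
t 26.4 tcp [ 0.5621 -0.0702  0.1792] yaw_y -49.04 tilt [-0. -0. -1.]
  shift cm [0.01 0.02 3.92] turn z -0.001
[ 0.22  0.47 -0.24  2.01  0.17  0.68 -0.98]
```

View pics/w7c.png

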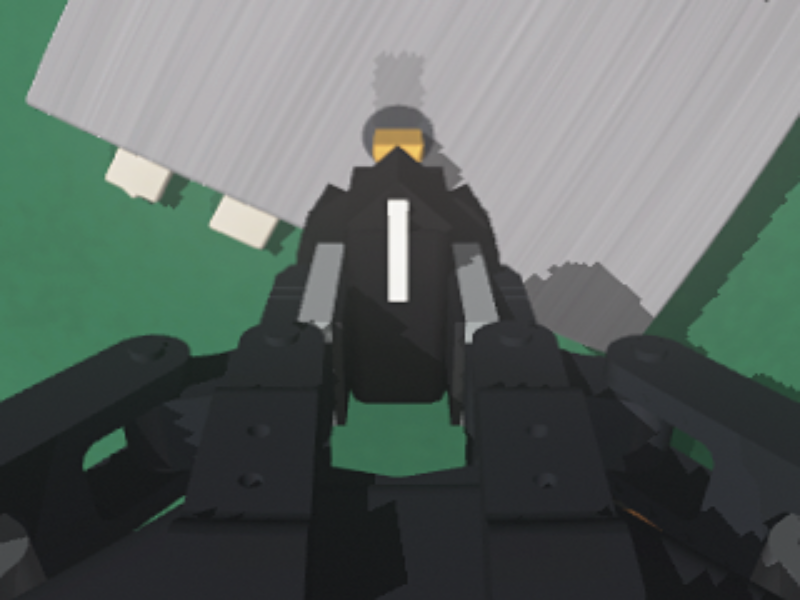

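The knob is gripped straight with its nose toward the spindle's flat, and the flat's edge is horizontal in the image, so the two match. The pale line is at crop (398,200)-(398,302), the bar's back edge is at about (398,402), and the spindle is at (398,135).

```bash
python3 - <<'E'
from h import *
i=ctrl.camera_info("wrist"); p,r=pose(); f=lambda c:(120+c[0]/2.5,150+c[1]/2.2222)
tl=lambda c,z:(r.T@(at("wrist",f(c),z,i)-p)*1000).round(1)
zt=p[2]-.0226+.044
for n,c in [("line in",(398,302)),("line out",(398,200)),("back",(398,402)),("backL",(350,395)),("backR",(446,395))]: print(n,tl(c,zt))
zs=zt-.044+.018
for n,c in [("skirt sideL",(330,190)),("skirtR",(466,190))]: print(n,tl(c,zs))
print("flat edge",tl((372,145),.0815),tl((424,145),.0815),"flat bottom edge",tl((372,129),.062),tl((424,129),.062))
# edge profile down the image to refine line ends
g=cv2.imread("pics/w7.png",0); print(g[205:245,279].tolist()); print(g[280:292,279].tolist(), g[322:340,279].tolist()); print(g[205:216,270:290:3].tolist())
E
```

```text
line in [  5.6   0.2 -21.4]
line out [ 26.2   0.2 -21.4]
back [-17.9   0.2 -21.4]
backL [-16.1  -8.5 -21.4]
backR [-16.1   8.8 -21.4]
skirt sideL [ 18.9 -12.9   4.6]
skirtR [18.9 13.2  4.6]
flat edge [ 2.8 -7.7 97.7] [ 2.8  8.2 97.7] flat bottom edge [  3.4  -8.3 117.2] [  3.4   8.9 117.2]
[94, 92, 104, 132, 148, 147, 147, 146, 146, 150, 137, 60, 54, 58, 59, 59, 59, 58, 58, 58, 58, 58, 57, 57, 57, 57, 58, 60, 61, 60, 60, 60, 59, 58, 100, 223, 247, 243, 243, 243]
[243, 242, 243, 244, 250, 199, 37, 48, 50, 50, 50, 49] [34, 33, 34, 31, 33, 33, 31, 31, 28, 53, 93, 94, 92, 92, 92, 91, 90, 91]
[[95, 93, 94, 94, 93, 94, 100], [94, 92, 92, 92, 93, 92, 102], [104, 104, 104, 104, 103, 104, 104], [126, 131, 132, 132, 131, 132, 115], [140, 147, 148, 148, 147, 148, 126], [142, 145, 146, 147, 144, 146, 121], [144, 144, 145, 147, 144, 145, 120], [145, 144, 145, 146, 144, 145, 126], [144, 144, 143, 146, 143, 143, 131], [150, 150, 150, 150, 150, 150, 144], [174, 177, 181, 137, 181, 178, 170]]
```

```bash
python3 -m pendant '[1,-0.06,0,2,0,0,0, 1,0,0,2,0,0,0, 1,0,0,1.5,0,0,0, 1,0,0,1,0,0,0, 1,0,0,0.6,0,0,0, 1,0,0,0,0,0,0, 1,0,0,0.2,0,0,0, 1,0,0,0.2,0,0,0, 1,0,0,0.1,0,0,0, 1,0,0,0,0,0,0]'
```

```text
t: 27.4
eef_pos: [0.5618, -0.0707, 0.1035]
tcp_rot: [2.942, 1.1, 0.0]
ft_force: [0.3, 0.9, 0.1]
gripper_width: 0.017
gripper_force: 58.8
```

```bash
python3 -m pendant '[1,0,0,0.1,0,0,0, 1,0,0,0.1,0,0,0, 1,0,0,0.1,0,0,0, 1,0,0,0.1,0,0,0, 1,0,0,0,0,0,0, 1,0,0,0,0,0,0, 1,0,0,0,0,0,0, 1,0,0,0,0,0,0, 1,0,0,0,0,0,0, 1,0,0,0,0,0,0]'
```

```text
t: 28.4
eef_pos: [0.5618, -0.0706, 0.0993]
tcp_rot: [2.943, 1.101, 0.0]
ft_force: [-0.3, -0.5, 0.0]
gripper_width: 0.0169
gripper_force: 58.8
```

```bash
python3 -m pendant '[1,0,0,0.15,0,0,0, 1,0,0,0.15,0,0,0, 1,0,0,0.15,0,0,0, 1,0,0,0.15,0,0,0, 1,0,0,0.15,0,0,0, 1,0,0,0.1,0,0,0, 1,0,0,0,0,0,0, 1,0,0,0,0,0,0, 1,0,0,0,0,0,0, 1,0,0,0,0,0,0]'
python3 -m pendant '[1,0,0,0.1,0,0,0, 1,0,0,0.1,0,0,0, 1,0,0,0.05,0,0,0, 1,0,0,0.05,0,0,0, 1,0,0,0,0,0,0, 1,0,0,0,0,0,0, 1,0,0,0,0,0,0, 1,0,0,0,0,0,0, 1,0,0,0,0,0,0, 1,0,0,0,0,0,0]'
```

```text
t: 29.4
eef_pos: [0.5618, -0.0707, 0.0908]
tcp_rot: [2.942, 1.101, 0.0]
ft_force: [0.7, -0.2, -1.0]
gripper_width: 0.0168
gripper_force: 58.8
t: 30.4
eef_pos: [0.5618, -0.0707, 0.0878]
tcp_rot: [2.942, 1.101, 0.0]
ft_force: [-1.0, 1.1, 3.4]
gripper_width: 0.0166
gripper_force: 59.2
```

```bash
python3 -m pendant '[1,0,0,0.1,0,0,0, 1,0,0,0.1,0,0,0, 1,0,0,0.1,0,0,0, 1,0,0,0.1,0,0,0, 1,0,0,0.05,0,0,0, 1,0,0,0,0,0,0, 1,0,0,0,0,0,0, 1,0,0,0,0,0,0, 1,0,0,0,0,0,0, 1,0,0,0,0,0,0]'
```

```text
t: 31.4
eef_pos: [0.5618, -0.0707, 0.0837]
tcp_rot: [2.942, 1.1, 0.0]
ft_force: [-1.6, 0.4, 7.9]
gripper_width: 0.0167
gripper_force: 59.9
```

```bash
python3 -m pendant '[1,0,0,0.05,0,0,0, 1,0,0,0.05,0,0,0, 1,0,0,0.05,0,0,0, 1,0,0,0,0,0,0, 1,0,0,0,0,0,0, 1,0,0,0,0,0,0, 1,0,0,0,0,0,0, 1,0,0,0,0,0,0, 1,0,0,0,0,0,0, 1,0,0,0,0,0,0]'
```

```text
t: 32.4
eef_pos: [0.5618, -0.0707, 0.0834]
tcp_rot: [2.942, 1.1, 0.0]
ft_force: [-3.6, 0.3, 17.3]
gripper_width: 0.0166
gripper_force: 61.4
```

```bash
python3 - <<'E'
from h import *
ctrl.capture("scene")
for q,z in [("block_mid",.0275),("flake1_mid",.0045),("tall_jar",0),("squat_jar",0),("dish",0)]:
  for r in ctrl.tip_of(q,"scene"):
    if r["p"]>.5: print(q,r["p"],at("scene",r["xy"],z).round(3))
o=ctrl.get_obs(); print(o["t"],o["eef_pos"],o["ft_force"],o["gripper_force"])
E
```

```text
block_mid 0.75 [ 0.35  -0.243  0.027]
block_mid 0.66 [ 0.467 -0.324  0.027]
tall_jar 0.88 [0.661 0.32  0.   ]
squat_jar 0.74 [ 0.696 -0.3    0.   ]
squat_jar 0.7 [ 0.437 -0.016  0.   ]
dish 0.6 [ 0.527 -0.495  0.   ]
32.7 [ 0.56184325 -0.07067411  0.08344896] [-4.42983503 -0.09540157 17.05648466] 61.40938460826874
```

```bash
python3 -c "
from workcell import ctrl
print(ctrl.job_done())"
```

```text
the job is handed in; nothing more can be done
None
```

I handed the job in at about 33 s: all three flakes are on the bench, the scraper block stands upright again, and the knob is held pressed to the bottom on the spindle at about 17 N; the block once bumped the hob at about 55 N wrist force, and the jars and dish still read where they started.

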